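# Zero the coffee scale, then start the jug warmer

### The arm

A 6-joint arm with a two-finger parallel gripper is mounted at the origin on the work surface. World frame = base frame: x ahead of the robot, y to its left, z up, the work surface at z = 0. Lengths are in m, angles in degrees, forces in N, time in s.
With the tool pointing down it reaches from about 0.35 to 0.875 m from the base axis. Payload 4.2 kg.
Tool frame: the origin (TCP) lies at the very end of the fingers, on their centre line; the grasp point (between the pads) lies 19 mm behind it (tcp_to_grasp is the z of the grasp point in the tool frame, in m); z points along the fingers, y is the direction in which the jaws open and shut (so a half turn about z gives the same grasp; the last joint's range is limited). The gripper opens to 87 mm and grips with 3 to 60 N. Pads are 19 mm wide; open, the fingers measure 117 mm over their backs; the gripper's body (75 mm by 190 mm) begins 51 mm behind the grasp point.
Start: joints at [80.535, 22.042, 0.453, 0, -68.411, -14.817], TCP at [0.257, 0.57, 0.223] pointing down, gripper open.
Joint ranges: [-179.83, 179.83], [-69.29, 118.12], [-61.27, 80.66], [-181.25, 117.63], [-171.15, -9.14], [-177.46, 177.46]. Speed limits (degrees/s): [159.86, 159.86, 180, 180, 180, 180].

### API

Orientations are given as a 3x3 rotation matrix whose columns are the frame's x, y, z axes.
In Python, from station import sense, capture, camera_params, finish_job, tcp_to_grasp gives the robot as it stands.
- The arm moves only by the shell command python3 -m inch 'ROWS'. ROWS is JSON, a list of rows, each an object of numbers: "jaw": the closure in counts, from 0 (fully open) to 255 (shut); "x", "y", "z": the shift along the world's x, y, z normalised to -1 to 1, where 1 is 0.06 m; "ax", "ay", "az": the turn, a rotation vector about the world's x, y, z normalised to -1 to 1, where 1 is 10 degrees. A call has 1 to 12 rows; each row shifts and turns the pose as measured when the row begins; what a row does not reach is not made up. A row lasts 1/8 s, in which the tool goes at most 62.5 mm and 10.7 degrees, less where a joint would pass 70% of its speed; a pose out of reach is approached as far as the arm can. A call with a number of a shift or a turn outside -1 to 1 is refused whole. A call with a gripper value outside its range is refused whole. The fingers move at their own pace and stop on an object; the grip force is fixed at half the most. Time passes only in rows, so rows that do not move let the fingers close. It gives the time, the measured TCP pose, the force and the opening at its end, in the units of the state.
- sense(): the state, without advancing time (a new reading comes with each control period).
- capture(name): name is "side" or "top" or "wrist"; returns the picture (400x640x3 uint8, red, green, blue); there is no depth.
- camera_params(name): a dict with "vfov" (degrees; the focal length in pixels is half the picture's height over the tangent of half this angle, whatever the lens; pixels are square), "cx", "cy" (the principal point, pixels), "D" ([k1, k2, p1, p2, k3] as OpenCV has them; the pictures are not rectified), "R" (3x3) and "t" (3): a world point X has camera coordinates R X + t. Camera axes: x right, y down, z forward; pixel columns grow to the right and rows downward; lengths in m; the calibration is good to about 2 mm. A picture is of the moment at which its call begins: read the wrist's pose just before it. camera_params takes no time and is no camera call; for the wrist camera it gives the pose at the moment of the call.
- finish_job(): hands the job in, once; it reports no verdict.
The state is a dict: "time_s": time; "joints": joint angles; "joint_velocities": joint speeds; "effort": joint torques, N m; "tcp_pos": TCP position; "ee_rot": TCP orientation; "wrist_force": force on the tool from outside, world axes, zero at the start; "moment": the same for the moment, N m; "gripper_width": opening from 0.0 (shut) to 1.0 (fully open).
Only numpy, scipy, OpenCV 4.12 (cv2) and the standard library are available. Lean on these libraries where they do the work, as an engineer would, in place of code of your own. Each camera call takes 0.05 s, during which the arm holds its last target.

### The job

Get the breakfast tray ready for coffee: press the green-marked half of the coffee scale's rocker down so that the scale is switched on, then press the scale's round white zero key all the way down and let it come up again, and only then press down the orange-marked half of the warmer's rocker so that the milk jug starts warming. Leave the blue timer key alone, and leave the mug, the jug and everything else standing where they are: nothing has to be picked up.

Things in the scene. Friction and masses are not known exactly. Their poses are not given: they have to be found in the camera images.
- tray: Teak tray, fixed to the island during the job, 500 (x) x 640 (y) mm, floor 12 mm thick, rim 30 mm high all round with low brass handles at its +y and -y ends. Origin: centre of its underside; z up.
- scale: Black coffee scale standing fast on the tray, 200 (x) x 200 (y) x 24 mm. Origin: centre of its underside (12 mm above the island); z up; its controls lie along its -x edge, which is roughly the robot's side, its steel weighing plate (108 x 180 mm, top 28 mm above the origin) is at +x and carries the mug. The rocker's pivot is at (-55, +65, 32) mm; the two round keys are at (-55, +5) and (-55, -60) mm, and which key is white and which is blue varies.
- scale_rocker (a joint): The scale's on/off rocker: a light grey paddle 56 mm long (along the scale's x), 30 mm wide and 8 mm thick, pivoting about its centre like a see-saw, with a green mark on its -x half (the half nearer the robot). Value 0 rad = off, the green half standing up, tilted 0.22 rad; 0.44 rad = on, the green half fully down, tilted 0.22 rad the other way. It stays where it is left. It starts off, or up to 0.06 rad from it. Turning it takes 0.03 N m, that is 1 to 4 N on the half.
- scale_rocker_on_half (a point): Point on the top face of the scale rocker's green half, 18 mm from the pivot; it moves with the paddle, 8 mm down over the whole stroke (from about 40 mm above the scale's underside when off to 32 mm when on).
- zero_key (a joint): Travel of the white zero key: 0 m = up, 0.005 m = fully down. A sprung round push key that comes up again by itself; about 1 N starts it and 4 N takes it fully down.
- zero_key_top (a point): Centre of the top of the white zero key (30 mm across, standing 11 mm above the scale's top when up); it moves down with the key.
- timer_key (a joint): Travel of the blue timer key, the same kind of key as the white one: 0 m = up, 0.005 m = fully down. Not to be pressed.
- timer_key_top (a point): Centre of the top of the blue timer key (30 mm across), 65 mm from the white key.
- warmer: White cup and jug warmer standing fast on the tray, 200 (x) x 150 (y) x 24 mm. Origin: centre of its underside (12 mm above the island); z up. The dark round hot plate (110 mm across, centre at +38 mm in x, top 28 mm above the origin) carries the jug; the rocker is at the -x edge, roughly the robot's side, pivot at (-58, 0, 32) mm. Scale and warmer may change places on the tray.
- warmer_rocker (a joint): The warmer's on/off rocker: a black paddle like the scale's (56 mm along the warmer's x, 30 mm wide, 8 mm thick, same stiffness, stays where it is left), but with an orange mark on its +x half (the half nearer the jug). Value 0 rad = off, the orange half standing up; 0.44 rad = on, the orange half fully down. It starts off, or up to 0.06 rad from it.
- warmer_rocker_on_half (a point): Point on the top face of the warmer rocker's orange half, 18 mm from the pivot; it moves with the paddle, from about 40 mm above the warmer's underside when off to 32 mm when on.
- mug: Double-walled glass mug, empty, 78 mm across, 82 mm high, handle at its +x side, standing loose on the scale's plate. Origin: centre of its underside.
- jug: Stainless milk jug, 76 mm across, 84 mm high, handle at its +x side, standing loose on the warmer's hot plate. Origin: centre of its underside.
- dripper: White plastic coffee dripper, a cone 112 mm across and 78 mm high with a handle at +x, loose on the back of the tray. Origin: centre of its underside.
- canister: Squat white ceramic canister with a glass cover held by a wire bail, 92 mm across, 100 mm high, loose on the back of the tray. Origin: centre of its underside.
- silicone_lid: Hard red silicone lid, 90 mm across, 22 mm high with its knob, loose on the back of the tray. Origin: centre of its underside.
- egg_cup: Blue egg cup with a brown egg, 48 mm across, 77 mm high, loose on the island beside the tray (-y side). Origin: centre of its underside.
- honey_jar: Amber honey jar, 64 mm across, 85 mm high, loose on the island beside the tray (+y side). Origin: centre of its underside.
Mind the look-alikes: they are no part of the job. Leave any pink or turquoise look-alike of the mug alone.

How it is judged (in metres and radians):
On the way, in this order (a step that is already met when the one before it is completed fails the run):
1. the scale is switched on while the zero key is up and the warmer is off (value of joint scale_rocker above 0.33 rad and value of joint zero_key below 0.0015 m and value of joint warmer_rocker below 0.15 rad), for 0.1 s.
2. the white zero key is pressed down with the scale on and the warmer still off (value of joint zero_key above 0.0035 m and value of joint scale_rocker above 0.33 rad and value of joint warmer_rocker below 0.15 rad), for 0.05 s.
3. the warmer is switched on, with the scale on and the zero key up again (value of joint each of warmer_rocker, scale_rocker above 0.33 rad and value of joint zero_key below 0.0015 m), for 0.1 s.
At the end, for the whole second after the job is handed in: Both rockers are on (over 0.33 of 0.44 rad), both keys are up (within 1.5 mm), and mug, jug, dripper, canister, silicone lid, egg cup and honey jar stand upright (within 0.2 rad), at rest, within 25 mm of where they began (all of step 3 and value of joint timer_key below 0.0015 m and distance of each of mug, jug, dripper, canister, silicone_lid, egg_cup, honey_jar from where it was at the start of the episode below 0.025 m and angle between each of mug, jug, dripper, canister, silicone_lid, egg_cup, honey_jar's own z axis and vertical below 0.2 rad and linear speed of each of mug, jug, dripper, canister, silicone_lid, egg_cup, honey_jar below 0.03 m/s); the robot touches nothing.
It fails at once if the blue timer key is pressed (over 2.5 mm) (value of joint timer_key above 0.0025 m).
It fails at once if the zero key is pressed (over 2.5 mm) while the scale is off (value of joint zero_key above 0.0025 m and value of joint scale_rocker below 0.22 rad).
It fails at once if the warmer is switched on while the scale is off (value of joint warmer_rocker above 0.33 rad and value of joint scale_rocker below 0.22 rad).
It fails at once if something that should stand where it is was lifted, carried or pushed more than 25 mm (distance of any of mug, jug, dripper, canister, silicone_lid, egg_cup, honey_jar from where it was at the start of the episode above 0.025 m).
It fails at once if something standing was tipped over 0.35 rad (angle between any of mug, jug, dripper, canister, silicone_lid, egg_cup, honey_jar's own z axis and vertical above 0.35 rad).
It also fails if it takes over 42 s, if anything falls off the work surface, if the arm or the gripper's body presses on something with over 40 N, if the wrist force passes 120 N, or if a joint passes its speed limit or range.

## Working session

There is one attempt and no reset: what is moved stays moved. The work goes in short steps, Python scripts to look and compute and a shell command to move; the robot and the scene stay as the last step left them, time stands still between calls to the robot, and variables do not carry over. Pictures are saved under pics/ and viewed, and the job is handed in when it is done.

```bash
ls; mkdir -p pics; python3 - <<'E'
from station import *
import cv2,json
s=sense();print(s)
for n in ["side","top","wrist"]:
    p=camera_params(n);print(n,p)
    cv2.imwrite(f"pics/{n}0.png",capture(n)[:,:,::-1])
print(tcp_to_grasp)
E
```

```text
pics
{'time_s': 0.0, 'joints': array([ 8.05351548e+01,  2.20920052e+01,  3.80065130e-01, -3.07843283e-02,
       -6.84108005e+01, -1.48188123e+01]), 'joint_velocities': array([ 0.03689762, -0.0112064 , -0.01525423,  0.02989711,  0.02671991,
        0.1303919 ]), 'effort': array([ 1.30728495e-03, -3.90673542e+01,  1.87400401e+01,  4.21984613e+00,
        1.09819390e-02, -1.86193815e-04]), 'tcp_pos': array([0.25673813, 0.5691731 , 0.2214438 ]), 'ee_rot': array([[ 9.11439103e-01, -4.11434135e-01, -8.45058236e-04],
       [-4.11434998e-01, -9.11436843e-01, -2.03085853e-03],
       [ 6.53473142e-05,  2.19869041e-03, -9.99997581e-01]]), 'wrist_force': array([-0.32326298, -0.09547092,  0.54075908]), 'moment': array([0.00819215, 0.01488805, 0.00586445]), 'gripper_width': 0.9999667801841418}
side {'vfov': 47.43213049836126, 'cx': 331.07954514126385, 'cy': 195.3359376830439, 'D': array([-0.10704608,  0.        ,  0.        ,  0.        ,  0.        ]), 'R': array([[ 0.88081638, -0.47319374,  0.01581717],
       [-0.35876014, -0.68886136, -0.62988982],
       [ 0.30895576,  0.54914271, -0.77652342]]), 't': array([-0.46351917,  0.23105226,  1.12796249])}
top {'vfov': 57.442426239986986, 'cx': 327.097513434755, 'cy': 198.81100157455845, 'D': array([-0.01747382,  0.        ,  0.        ,  0.        ,  0.        ]), 'R': array([[-0.02089615, -0.99948584, -0.02431866],
       [-0.99670945,  0.02273119, -0.07780469],
       [ 0.07831747,  0.02261282, -0.99667198]]), 't': array([0.01756243, 0.52675157, 0.9954117 ])}
wrist {'vfov': 61.517091197873874, 'cx': 320.8211651443505, 'cy': 198.1920435560868, 'D': array([-0.01407419,  0.        ,  0.        ,  0.        ,  0.        ]), 'R': array([[-0.41059063, -0.91181839,  0.00159682],
       [-0.8810876 ,  0.39720221,  0.25673927],
       [-0.23473384,  0.1040078 , -0.96647938]]), 't': array([ 0.62435651, -0.03320346,  0.38997084])}
-0.0187
```

View pics/top0.png

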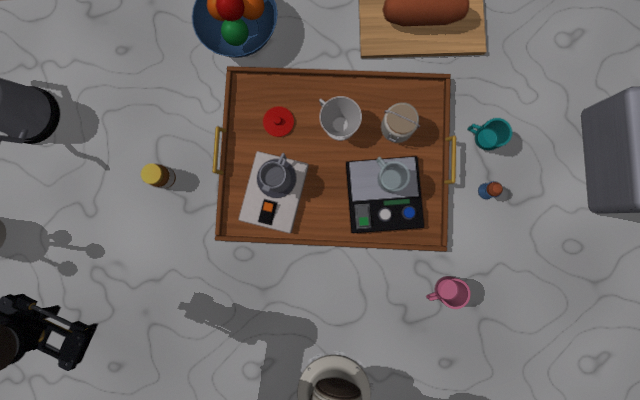

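View pics/side0.png

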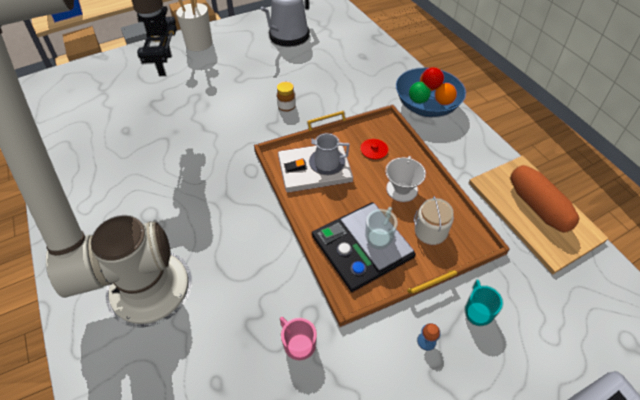

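View pics/wrist0.png

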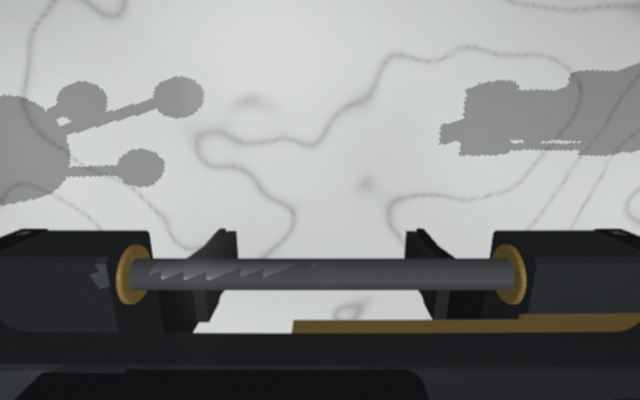

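Top view: the scale is at about (385,195), with its rocker at (363,215), white key at (385,214), blue key at (409,213) and a green display bar at (397,202), which is a look-alike. The warmer is at (273,192), with its rocker at (268,211) and orange mark at (268,206). Next: a close crop, and fiducial measurement.

```bash
cat > h.py <<'E'
import numpy as np,cv2
from station import *
def K(p,):
    f=200/np.tan(np.radians(p['vfov']/2)); return np.array([[f,0,p['cx']],[0,f,p['cy']],[0,0,1]])
def ray(p,uv,z):
    q=cv2.undistortPoints(np.array([[uv]],float),K(p),p['D'])[0,0]
    R,t=p['R'],p['t'];c=-R.T@t;d=R.T@np.array([q[0],q[1],1]);return c+d*(z-c[2])/d[2]
def proj(p,X):
    return cv2.projectPoints(np.array(X,float).reshape(-1,1,3),cv2.Rodrigues(p['R'])[0],p['t'],K(p),p['D'])[0][:,0]
E
python3 - <<'E'
import cv2,numpy as np
a=cv2.imread('pics/top0.png')
c1=cv2.resize(a[145:240,335:435],None,fx=4,fy=4,interpolation=2);c2=cv2.resize(a[145:240,230:330],None,fx=4,fy=4,interpolation=2)
cv2.imwrite('pics/crop1.png',np.hstack([c2,c1]))
b=cv2.imread('pics/side0.png')
cv2.imwrite('pics/crop2.png',np.hstack([cv2.resize(b[200:300,305:425],None,fx=3.3,fy=3.3,interpolation=2),cv2.resize(b[120:220,260:380],None,fx=3.3,fy=3.3,interpolation=2)]))
E
```

```text
(no output)
```

View pics/crop1.png

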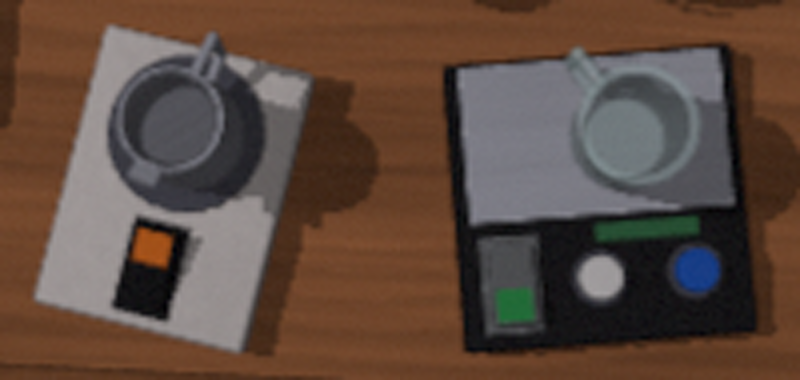

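View pics/crop2.png

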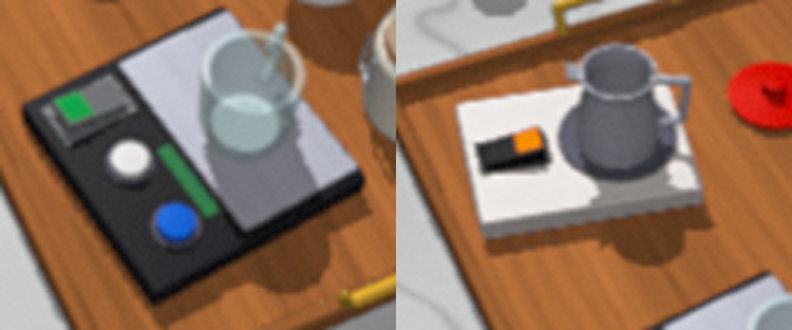

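```bash
python3 - <<'E'
from h import *
from scipy.optimize import least_squares
p=camera_params('top');s=camera_params('side')
T=lambda u,v,o:(u%400/4+o,v/4+145)
def fit(c,sx,sy,off):
    loc=np.array([[sx,sy],[sx,-sy],[-sx,-sy],[-sx,sy]])/2
    W=np.array([ray(p,T(u,v,off),0.036)[:2] for u,v in c])
    r=lambda q:((loc@np.array([[np.cos(q[2]),np.sin(q[2])],[-np.sin(q[2]),np.cos(q[2])]])+q[:2])-W).ravel()
    L=least_squares(r,[*W.mean(0),0]);print('pose',L.x[:2],np.degrees(L.x[2]),'res mm',(L.fun*1e3).round(1))
    a=L.x[2];R=np.array([[np.cos(a),-np.sin(a)],[np.sin(a),np.cos(a)]])
    return lambda l:R@np.array(l)+L.x[:2]
f=fit([(446,68),(728,46),(754,326),(466,350)],.2,.2,335)
g=fit([(108,26),(312,76),(242,352),(35,300)],.2,.15,230)
pts={}
for n,l,z in [('green',(-.073,.065),.052),('keyA',(-.055,.005),.047),('keyB',(-.055,-.06),.047)]:pts[n]=[*f(l),z]
pts['orange']=[*g((-.04,0)),.052]
pts['wpivot']=[*g((-.058,0)),.044]
pts['jug']=[*g((.038,0)),.04]
for n,X in pts.items(): print(n,np.round(X,4),'top',proj(p,X)[0].round(1),'side',proj(s,X)[0].round(1))
for n,uv,z in [('green',T(516,306,335),.052),('white',T(600,277,335),.047),('blue',T(696,270,335),.047),('orange',T(152,248,230),.052)]:
    print('seen',n,ray(p,uv,z).round(4))
for n,uv,z in [('green',(305+74/3.3,200+107/3.3),.052),('white',(305+130/3.3,200+158/3.3),.047),('orange',(260+(528-396)/3.3,120+142/3.3),.052)]:
    print('seenside',n,np.round(uv,1),ray(s,uv,z).round(4))
E
```

```text
pose [ 0.53512832 -0.151816  ] 3.0356784126729197 res mm [ 3.2  3.3  3.3 -2.  -4.  -2.8 -2.5  1.5]
pose [0.54837134 0.15302941] -15.184580395048485 res mm [ 2.1  1.   1.6 -2.1 -2.3 -0.7 -1.4  1.8]
green [ 0.4588 -0.0908  0.052 ] top [363.5 222.5] side [325.  232.5]
keyA [ 0.4799 -0.1497  0.047 ] top [385.  214.2] side [343.2 247.3]
keyB [ 0.4834 -0.2146  0.047 ] top [409.1 212.3] side [357.2 266.4]
orange [0.5098 0.1635 0.052 ] top [268.8 205.6] side [300.1 162.2]
wpivot [0.4924 0.1682 0.044 ] top [267.7 212.2] side [294.1 165. ]
jug [0.585  0.1431 0.04  ] top [276.7 178.4] side [326.  160.9]
seen green [ 0.4613 -0.0923  0.052 ]
seen white [ 0.4797 -0.1497  0.047 ]
seen blue [ 0.483  -0.2142  0.047 ]
seen orange [0.506  0.1657 0.052 ]
seenside green [327.4 232.4] [ 0.4643 -0.0935  0.052 ]
seenside white [344.4 247.9] [ 0.4819 -0.1526  0.047 ]
seenside orange [300. 163.] [0.5082 0.1606 0.052 ]
```

Measurements from top and side agree to about 3 mm. The candidates for what to press:
- **Green:** the rocker mark at (364,221), not the display bar at (397,202).
- **White:** the key at (385,214), not the blue one at (409,212).
- **Orange:** the mark at (268,206), on the half nearer the jug.

The crop confirms these choices. I'll close the jaws and travel high, tilting the body back toward the robot.

```bash
python3 -m inch '[{"jaw":255,"x":0.29,"y":-0.9,"az":0.23,"ay":-0.12},{"jaw":255,"x":0.29,"y":-0.9,"az":0.23,"ay":-0.12},{"jaw":255,"x":0.29,"y":-0.9,"az":0.23,"ay":-0.12},{"jaw":255,"x":0.29,"y":-0.9,"az":0.23,"ay":-0.12},{"jaw":255,"x":0.29,"y":-0.9,"az":0.23,"ay":-0.12},{"jaw":255,"x":0.29,"y":-0.9,"az":0.23,"ay":-0.12},{"jaw":255,"x":0.29,"y":-0.9,"az":0.23,"ay":-0.12},{"jaw":255,"x":0.29,"y":-0.9,"az":0.23,"ay":-0.12},{"jaw":255,"x":0.29,"y":-0.9,"az":0.23,"ay":-0.12},{"jaw":255,"x":0.29,"y":-0.9,"az":0.23,"ay":-0.12}]'
```

```text
$[0]: bad value
```

```bash
python3 -m inch '[{"jaw":255,"x":0.29,"y":-0.9,"z":0,"ax":0,"ay":-0.12,"az":0.23},{"jaw":255,"x":0.29,"y":-0.9,"z":0,"ax":0,"ay":-0.12,"az":0.23},{"jaw":255,"x":0.29,"y":-0.9,"z":0,"ax":0,"ay":-0.12,"az":0.23},{"jaw":255,"x":0.29,"y":-0.9,"z":0,"ax":0,"ay":-0.12,"az":0.23},{"jaw":255,"x":0.29,"y":-0.9,"z":0,"ax":0,"ay":-0.12,"az":0.23},{"jaw":255,"x":0.29,"y":-0.9,"z":0,"ax":0,"ay":-0.12,"az":0.23}]'
```

```text
time_s: 0.9
tcp_pos: [0.3618, 0.2381, 0.2183]
ee_rot: [[0.978, -0.167, 0.127], [-0.169, -0.986, 0.011], [0.124, -0.032, -0.992]]
wrist_force: [0.7, -0.1, 0.5]
gripper_width: 0.405
```

```bash
python3 -m inch '[{"jaw":255,"x":0.27,"y":-0.92,"z":0,"ax":0,"ay":-0.12,"az":0.21},{"jaw":255,"x":0.27,"y":-0.92,"z":0,"ax":0,"ay":-0.12,"az":0.21},{"jaw":255,"x":0.27,"y":-0.92,"z":0,"ax":0,"ay":-0.12,"az":0.21},{"jaw":255,"x":0.27,"y":-0.92,"z":0,"ax":0,"ay":-0.12,"az":0.21},{"jaw":255,"x":0.27,"y":-0.92,"z":-0.3,"ax":0,"ay":-0.12,"az":0.21},{"jaw":255,"x":0.27,"y":-0.92,"z":-0.3,"ax":0,"ay":-0.12,"az":0.21},{"jaw":255,"x":0,"y":0,"z":-0.3,"ax":0,"ay":0,"az":0},{"jaw":255,"x":0,"y":0,"z":-0.3,"ax":0,"ay":0,"az":0}]'
python3 - <<'E'
from h import *
s=sense();T=s['tcp_pos'];print(T,s['gripper_width'],s['time_s'])
G=np.array([.460,-.092,.052]);print('green-T in units',(G-T)/.06)
p=camera_params('wrist');im=capture('wrist').copy()
for X in ([.460,-.092,.052],[.480,-.150,.047],T):print(proj(p,X)[0])
cv2.imwrite('pics/w1.png',im[:,:,::-1])
E
```

```text
time_s: 1.9
tcp_pos: [0.4599, -0.11, 0.147]
ee_rot: [[0.965, 0.058, 0.257], [0.046, -0.998, 0.053], [0.26, -0.039, -0.965]]
wrist_force: [0.2, 1.3, -0.1]
gripper_width: 0.007
[ 0.45990026 -0.11001553  0.14701137] 0.006586833679088835 1.9
green-T in units [ 0.00166232  0.30025876 -1.58352287]
[304.89124789 226.99638383]
[377.74957077 206.41937708]
[323.45436189 244.27495665]
```

View pics/w1.png

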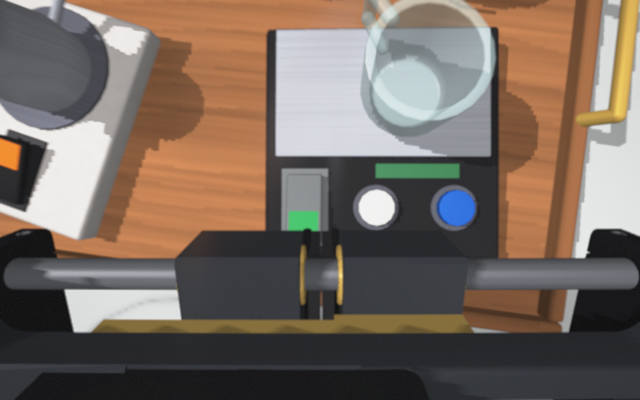

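White key is seen at (376,207) against a predicted (378,206). The green mark is at (303,220), where expected. Going down over green.

```bash
python3 -m inch '[{"jaw":255,"x":0,"y":0.3,"z":-0.35,"ax":0,"ay":0,"az":0},{"jaw":255,"x":0,"y":0,"z":-0.4,"ax":0,"ay":0,"az":0},{"jaw":255,"x":0,"y":0,"z":-0.4,"ax":0,"ay":0,"az":0},{"jaw":255,"x":0,"y":0,"z":-0.25,"ax":0,"ay":0,"az":0},{"jaw":255,"x":0,"y":0,"z":0,"ax":0,"ay":0,"az":0}]'
```

```text
time_s: 2.58
tcp_pos: [0.4585, -0.0905, 0.0594]
ee_rot: [[0.966, 0.06, 0.253], [0.048, -0.997, 0.053], [0.255, -0.039, -0.966]]
wrist_force: [-0.5, -0.9, 1.0]
gripper_width: 0.004
```

```bash
python3 -m inch '[{"jaw":255,"x":0,"y":0,"z":-0.07,"ax":0,"ay":0,"az":0},{"jaw":255,"x":0,"y":0,"z":-0.07,"ax":0,"ay":0,"az":0}]'; python3 -m inch '[{"jaw":255,"x":0,"y":0,"z":-0.05,"ax":0,"ay":0,"az":0},{"jaw":255,"x":0,"y":0,"z":-0.05,"ax":0,"ay":0,"az":0}]'
```

```text
time_s: 2.82
tcp_pos: [0.4589, -0.0902, 0.0521]
ee_rot: [[0.965, 0.061, 0.254], [0.048, -0.997, 0.054], [0.257, -0.039, -0.966]]
wrist_force: [-3.0, -0.4, 1.2]
gripper_width: 0.011
time_s: 3.08
tcp_pos: [0.4583, -0.0903, 0.0461]
ee_rot: [[0.965, 0.06, 0.254], [0.048, -0.997, 0.054], [0.256, -0.039, -0.966]]
wrist_force: [-0.9, 1.1, 1.3]
gripper_width: 0.006
```

```bash
python3 -m inch '[{"jaw":255,"x":0,"y":0,"z":-0.04,"ax":0,"ay":0,"az":0},{"jaw":255,"x":0,"y":0,"z":-0.03,"ax":0,"ay":0,"az":0}]'; python3 -m inch '[{"jaw":255,"x":0,"y":0,"z":-0.02,"ax":0,"ay":0,"az":0}]'
```

```text
time_s: 3.32
tcp_pos: [0.4586, -0.0903, 0.0435]
ee_rot: [[0.965, 0.061, 0.255], [0.049, -0.997, 0.054], [0.258, -0.039, -0.965]]
wrist_force: [-13.6, 2.4, 32.7]
gripper_width: 0.006
time_s: 3.45
tcp_pos: [0.4585, -0.0903, 0.0439]
ee_rot: [[0.965, 0.062, 0.256], [0.05, -0.997, 0.054], [0.259, -0.039, -0.965]]
wrist_force: [-8.5, 0.9, 16.8]
gripper_width: 0.005
```

It stopped hard at z≈43.5–44 mm, where the fully-down position should be. Lifting straight up and checking.

```bash
python3 -m inch '[{"jaw":255,"x":0,"y":0,"z":0.2,"ax":0,"ay":0,"az":0},{"jaw":255,"x":-0.2,"y":-0.2,"z":0.5,"ax":0,"ay":0,"az":0},{"jaw":255,"x":-0.5,"y":-0.3,"z":0.7,"ax":0,"ay":0,"az":0},{"jaw":255,"x":0,"y":0,"z":0,"ax":0,"ay":0,"az":0}]'
python3 - <<'E'
from h import *
s=sense();T=s['tcp_pos'];print(T,s['wrist_force'])
a=capture('wrist');b=capture('side');c=capture('top')
z=lambda im,f:cv2.resize(im[:,:,::-1],None,fx=f,fy=f,interpolation=2)
cv2.imwrite('pics/s2.png',np.hstack([z(b[200:300,305:425],3.3),z(c[185:240,340:415],5)[:275,:375].repeat(1,0) if 0 else cv2.resize(c[185:240,340:415][:,:,::-1],(396,330),interpolation=2)]))
cv2.imwrite('pics/w2.png',a[:,:,::-1])
E
```

```text
time_s: 3.95
tcp_pos: [0.4189, -0.1208, 0.1319]
ee_rot: [[0.962, 0.064, 0.264], [0.052, -0.997, 0.054], [0.266, -0.038, -0.963]]
wrist_force: [0.4, -0.2, 0.7]
gripper_width: 0.007
[ 0.41894039 -0.12077176  0.13185052] [ 0.40436957 -0.20396371  0.69659973]
```

View pics/s2.png

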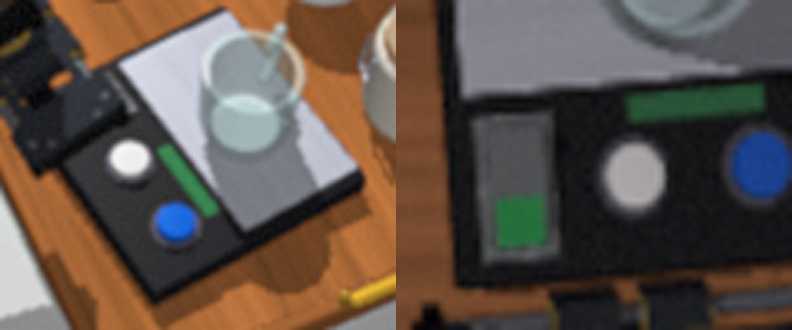

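View pics/w2.png

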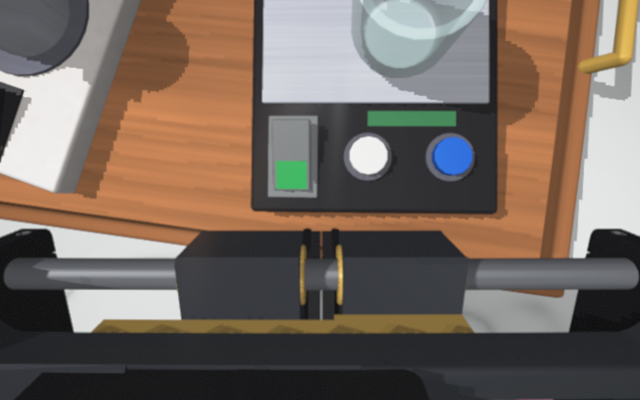

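```bash
python3 - <<'E'
from h import *
p=camera_params('wrist')
o=np.array([.5351,-.1518,.012]);a=np.radians(3.04);R=np.array([[np.cos(a),-np.sin(a),0],[np.sin(a),np.cos(a),0],[0,0,1]])
for n,t in (('off',.22),('on',-.22)):
  L=[[-.055+sx*(.028*np.cos(t))-.004*-np.sin(t)*0, .065+sy*.015, .036-sx*.028*np.sin(t)] for sx in(1,-1) for sy in(1,-1)]
  print(n,proj(p,(R@np.array(L).T).T+o).round(0).tolist())
for uv in((367.5,157),(452,155)):print(ray(p,uv,.047))
T=sense()['tcp_pos'];w=ray(p,(367.5,157),.047);print((w-T)/.06)
E
python3 - <<'E'
import cv2
a=cv2.imread('pics/w2.png');cv2.imwrite('pics/w2c.png',cv2.resize(a[95:215,245:385],None,fx=5,fy=5,interpolation=2))
E
```

```text
off [[275.0, 117.0], [313.0, 117.0], [271.0, 186.0], [311.0, 186.0]]
on [[272.0, 113.0], [312.0, 113.0], [274.0, 187.0], [312.0, 187.0]]
[ 0.47556553 -0.14730651  0.047     ]
[ 0.48099306 -0.2106114   0.047     ]
[ 0.95772145 -0.45435853 -1.35393895]
```

View pics/w2c.png

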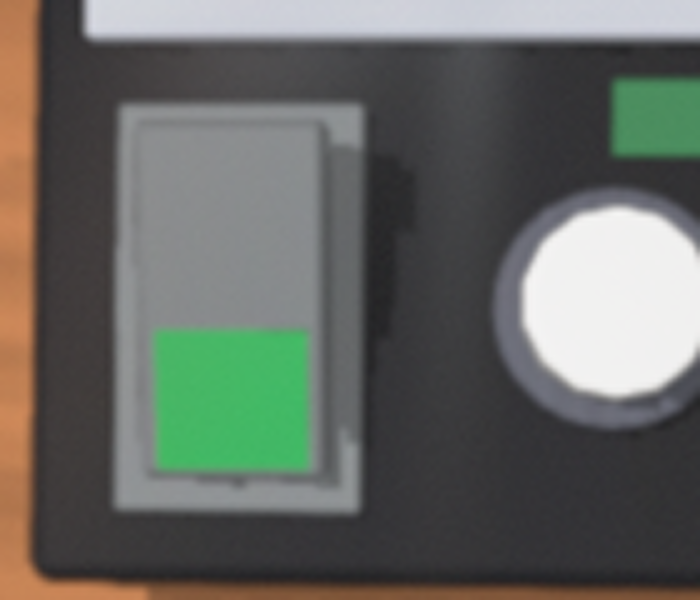

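The paddle's far end is now wider and casts the shadow, and its green end is narrow and low, so the scale is on. Next, the white key.

```bash
python3 -m inch '[{"jaw":255,"x":0.5,"y":-0.24,"z":0,"ax":0,"ay":0,"az":0},{"jaw":255,"x":0.55,"y":-0.23,"z":-0.3,"ax":0,"ay":0,"az":0},{"jaw":255,"x":0,"y":0,"z":-0.5,"ax":0,"ay":0,"az":0},{"jaw":255,"x":0,"y":0,"z":-0.4,"ax":0,"ay":0,"az":0},{"jaw":255,"x":0,"y":0,"z":0,"ax":0,"ay":0,"az":0}]'
```

```text
time_s: 4.72
tcp_pos: [0.4843, -0.1477, 0.0471]
ee_rot: [[0.967, 0.068, 0.246], [0.057, -0.997, 0.054], [0.249, -0.038, -0.968]]
wrist_force: [-1.5, -0.3, 3.0]
gripper_width: -0.0
```

```bash
python3 -m inch '[{"jaw":255,"x":0,"y":0,"z":-0.04,"ax":0,"ay":0,"az":0},{"jaw":255,"x":0,"y":0,"z":-0.03,"ax":0,"ay":0,"az":0}]'
```

```text
time_s: 4.97
tcp_pos: [0.4845, -0.1476, 0.0439]
ee_rot: [[0.967, 0.07, 0.245], [0.059, -0.997, 0.054], [0.248, -0.038, -0.968]]
wrist_force: [-8.2, -1.0, 18.2]
gripper_width: 0.002
```

18 N with the fingertip edge at about 41.5 mm means the key is on its stop. Hold one row, then lift and move high toward the warmer.

```bash
python3 -m inch '[{"jaw":255,"x":0,"y":0,"z":-0.01,"ax":0,"ay":0,"az":0},{"jaw":255,"x":0,"y":0,"z":0.2,"ax":0,"ay":0,"az":0},{"jaw":255,"x":0,"y":0,"z":0.6,"ax":0,"ay":0,"az":0},{"jaw":255,"x":-0.5,"y":0,"z":0.7,"ax":0,"ay":0,"az":0},{"jaw":255,"x":-0.3,"y":0.8,"z":0.3,"ax":0,"ay":0,"az":-0.3},{"jaw":255,"x":0,"y":0.9,"z":0,"ax":0,"ay":0,"az":-0.3},{"jaw":255,"x":0,"y":0.9,"z":0,"ax":0,"ay":0,"az":-0.3},{"jaw":255,"x":0,"y":0.9,"z":0,"ax":0,"ay":0,"az":-0.3},{"jaw":255,"x":0,"y":0.9,"z":0,"ax":0,"ay":0,"az":-0.3},{"jaw":255,"x":0,"y":0.8,"z":0,"ax":0,"ay":0,"az":-0.3},{"jaw":255,"x":0,"y":0,"z":0,"ax":0,"ay":0,"az":0}]'
python3 - <<'E'
from h import *
s=sense();T=s['tcp_pos'];print(T,s['joints'])
p=camera_params('wrist');a=capture('wrist')
print(proj(p,[[.5098,.1635,.052],[.4924,.1682,.044],[.506,.1657,.052]]))
cv2.imwrite('pics/w3.png',a[:,:,::-1])
E
```

```text
time_s: 6.35
tcp_pos: [0.4373, 0.1632, 0.1687]
ee_rot: [[0.931, -0.242, 0.272], [-0.246, -0.969, -0.02], [0.269, -0.048, -0.962]]
wrist_force: [-0.0, -0.5, 0.0]
gripper_width: 0.006
[0.43733953 0.16315019 0.16866609] [ 47.87227024   2.72568607 -42.99963518  21.35527827 -36.31202329
  11.31412023]
[[307.76641338 146.73173607]
 [308.13363875 168.24847965]
 [306.37523919 151.55666509]]
```

View pics/w3.png

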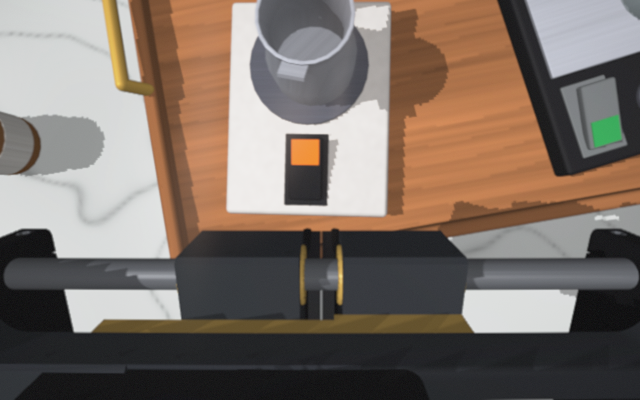

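```bash
python3 - <<'E'
from h import *
p=camera_params('wrist');T=sense()['tcp_pos']
o=ray(p,(305,151.5),.051);print('orange',o,(o-T)/.06)
print('pad ends',ray(p,(306,135),.056),ray(p,(306,203),.04))
print('spout tip',ray(p,(289,78),.118), 'rim front',ray(p,(305,65),.12))
E
```

```text
orange [0.50576994 0.16491673 0.051     ] [ 1.14905104  0.05824714 -1.95489834]
pad ends [0.5185231 0.1603435 0.056    ] [0.46202882 0.17601254 0.04      ]
spout tip [0.54570807 0.15961734 0.118     ] rim front [0.5506384  0.14693828 0.12      ]
```

```bash
python3 -m inch '[{"jaw":255,"x":0.5,"y":0,"z":0,"ax":0,"ay":0,"az":0},{"jaw":255,"x":0.5,"y":0,"z":-0.1,"ax":0,"ay":0,"az":0},{"jaw":255,"x":0.29,"y":0,"z":-0.4,"ax":0,"ay":0,"az":0},{"jaw":255,"x":0,"y":0,"z":-0.5,"ax":0,"ay":0,"az":0},{"jaw":255,"x":0,"y":0,"z":-0.4,"ax":0,"ay":0,"az":0},{"jaw":255,"x":0,"y":0,"z":0,"ax":0,"ay":0,"az":0}]'
```

```text
time_s: 7.15
tcp_pos: [0.5162, 0.1546, 0.0863]
ee_rot: [[0.928, -0.252, 0.275], [-0.257, -0.966, -0.021], [0.271, -0.051, -0.961]]
wrist_force: [0.1, -0.4, 0.3]
gripper_width: 0.006
```

```bash
python3 -m inch '[{"jaw":255,"x":0,"y":0.13,"z":-0.1,"ax":0,"ay":0,"az":0},{"jaw":255,"x":0,"y":0,"z":-0.25,"ax":0,"ay":0,"az":0},{"jaw":255,"x":0,"y":0,"z":0,"ax":0,"ay":0,"az":0}]'
```

```text
time_s: 7.52
tcp_pos: [0.5186, 0.1614, 0.0699]
ee_rot: [[0.925, -0.255, 0.281], [-0.261, -0.965, -0.019], [0.276, -0.056, -0.959]]
wrist_force: [0.0, -0.1, -0.3]
gripper_width: 0.004
```

```bash
python3 -m inch '[{"jaw":255,"x":-0.06,"y":0,"z":-0.15,"ax":0,"ay":0,"az":0},{"jaw":255,"x":0,"y":0,"z":-0.1,"ax":0,"ay":0,"az":0},{"jaw":255,"x":0,"y":0,"z":0,"ax":0,"ay":0,"az":0}]'; python3 -m inch '[{"jaw":255,"x":0,"y":0,"z":-0.06,"ax":0,"ay":0,"az":0},{"jaw":255,"x":0,"y":0,"z":-0.05,"ax":0,"ay":0,"az":0}]'
```

```text
time_s: 7.9
tcp_pos: [0.5186, 0.1618, 0.0605]
ee_rot: [[0.922, -0.257, 0.291], [-0.264, -0.964, -0.016], [0.284, -0.062, -0.957]]
wrist_force: [0.5, 0.3, 0.2]
gripper_width: 0.006
time_s: 8.15
tcp_pos: [0.5211, 0.1626, 0.0575]
ee_rot: [[0.92, -0.257, 0.297], [-0.265, -0.964, -0.013], [0.29, -0.066, -0.955]]
wrist_force: [0.2, 0.5, 0.1]
gripper_width: 0.006
```

```bash
python3 -c "
from station import *
print(sense()['joints'])"
```

```text
[ 32.21359181  18.3646342  -50.75101392  56.47907461 -11.73557285
 -12.40013879]
```

Joint 5 has reached -11.7°, near its -9.14° limit, so the tilt is drifting. I'll back off upward and cut the tilt to about 10°.

```bash
python3 -m inch '[{"jaw":255,"x":-0.1,"y":0,"z":0.25,"ax":-0.06,"ay":0.25,"az":0},{"jaw":255,"x":-0.1,"y":0,"z":0.1,"ax":-0.06,"ay":0.25,"az":0},{"jaw":255,"x":0,"y":0,"z":0,"ax":-0.06,"ay":0.25,"az":0},{"jaw":255,"x":0,"y":0,"z":0,"ax":0,"ay":0,"az":0}]';python3 -c "
from station import *
print(sense()['joints'])"
```

```text
time_s: 8.65
tcp_pos: [0.5196, 0.1596, 0.0803]
ee_rot: [[0.943, -0.265, 0.202], [-0.261, -0.964, -0.044], [0.206, -0.011, -0.978]]
wrist_force: [0.8, 0.5, 0.3]
gripper_width: 0.005
[ 38.64562093  18.67312497 -36.46420375  19.5257263  -28.71816071
  19.27366962]
```

```bash
python3 -m inch '[{"jaw":255,"x":-0.17,"y":0.06,"z":0,"ax":0,"ay":0.2,"az":0},{"jaw":255,"x":0,"y":0,"z":-0.2,"ax":0,"ay":0,"az":0},{"jaw":255,"x":0,"y":0,"z":0,"ax":0,"ay":0,"az":0}]';python3 -c "
from station import *
print(sense()['joints'])"
```

```text
time_s: 9.02
tcp_pos: [0.5083, 0.1626, 0.0683]
ee_rot: [[0.949, -0.265, 0.168], [-0.262, -0.964, -0.044], [0.174, -0.003, -0.985]]
wrist_force: [-0.6, 0.2, 0.4]
gripper_width: 0.002
[ 39.29649914  19.59964276 -36.09090623  16.58856714 -29.40558006
  21.17725556]
```

```bash
python3 -m inch '[{"jaw":255,"x":0.04,"y":0.02,"z":-0.15,"ax":0,"ay":0,"az":0},{"jaw":255,"x":0,"y":0,"z":-0.06,"ax":0,"ay":0,"az":0},{"jaw":255,"x":0,"y":0,"z":0,"ax":0,"ay":0,"az":0}]';  python3 -m inch '[{"jaw":255,"x":0,"y":0,"z":-0.06,"ax":0,"ay":0,"az":0},{"jaw":255,"x":0,"y":0,"z":-0.04,"ax":0,"ay":0,"az":0}]'
```

```text
time_s: 9.4
tcp_pos: [0.5102, 0.1627, 0.054]
ee_rot: [[0.949, -0.266, 0.167], [-0.262, -0.964, -0.045], [0.173, -0.001, -0.985]]
wrist_force: [0.4, -0.3, -0.2]
gripper_width: 0.006
time_s: 9.65
tcp_pos: [0.5116, 0.163, 0.049]
ee_rot: [[0.949, -0.265, 0.169], [-0.261, -0.964, -0.045], [0.175, -0.002, -0.985]]
wrist_force: [1.9, -3.7, 6.4]
gripper_width: 0.009
```

```bash
python3 -m inch '[{"jaw":255,"x":0,"y":0,"z":-0.03,"ax":0,"ay":0,"az":0},{"jaw":255,"x":0,"y":0,"z":-0.02,"ax":0,"ay":0,"az":0}]'; python3 -m inch '[{"jaw":255,"x":0,"y":0,"z":-0.02,"ax":0,"ay":0,"az":0}]'
```

```text
time_s: 9.9
tcp_pos: [0.5123, 0.1627, 0.0476]
ee_rot: [[0.949, -0.265, 0.171], [-0.261, -0.964, -0.045], [0.177, -0.002, -0.984]]
wrist_force: [-4.6, -1.1, 11.4]
gripper_width: 0.004
time_s: 10.02
tcp_pos: [0.5124, 0.1627, 0.0476]
ee_rot: [[0.949, -0.265, 0.172], [-0.262, -0.964, -0.045], [0.178, -0.002, -0.984]]
wrist_force: [-5.1, 0.4, 12.2]
gripper_width: 0.007
```

Stopped firmly at 47.6 mm with 12 N; I expected about 47 mm. One slightly firmer push, then lift and look.

```bash
python3 -m inch '[{"jaw":255,"x":0,"y":0,"z":-0.04,"ax":0,"ay":0,"az":0}]'; python3 -m inch '[{"jaw":255,"x":0,"y":0,"z":0.2,"ax":0,"ay":0,"az":0},{"jaw":255,"x":-0.1,"y":0,"z":0.6,"ax":0,"ay":0,"az":0},{"jaw":255,"x":-0.6,"y":0.0,"z":0.6,"ax":0,"ay":0,"az":0},{"jaw":255,"x":-0.6,"y":0.0,"z":0.6,"ax":0,"ay":0,"az":0},{"jaw":255,"x":0,"y":0,"z":0,"ax":0,"ay":0,"az":0}]'
python3 - <<'E'
from h import *
a=capture('wrist')[:,:,::-1];b=capture('top')[:,:,::-1];c=capture('side')[:,:,::-1]
for n,i in(('w',a),('t',b),('s',c)):cv2.imwrite(f'pics/{n}5.png',i)
cv2.imwrite('pics/wc5.png',cv2.resize(a[60:230,220:360],None,fx=3.5,fy=3.5,interpolation=2))
E
```

```text
time_s: 10.15
tcp_pos: [0.5125, 0.1627, 0.0472]
ee_rot: [[0.948, -0.265, 0.174], [-0.261, -0.964, -0.045], [0.18, -0.002, -0.984]]
wrist_force: [-11.0, 0.3, 24.5]
gripper_width: 0.004
time_s: 10.78
tcp_pos: [0.4314, 0.163, 0.1694]
ee_rot: [[0.948, -0.266, 0.173], [-0.262, -0.964, -0.043], [0.178, -0.004, -0.984]]
wrist_force: [0.2, 0.2, -0.4]
gripper_width: 0.003
```

View pics/w5.png

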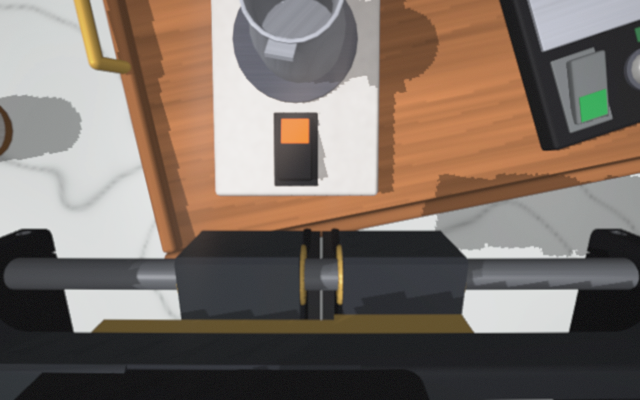

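View pics/wc5.png

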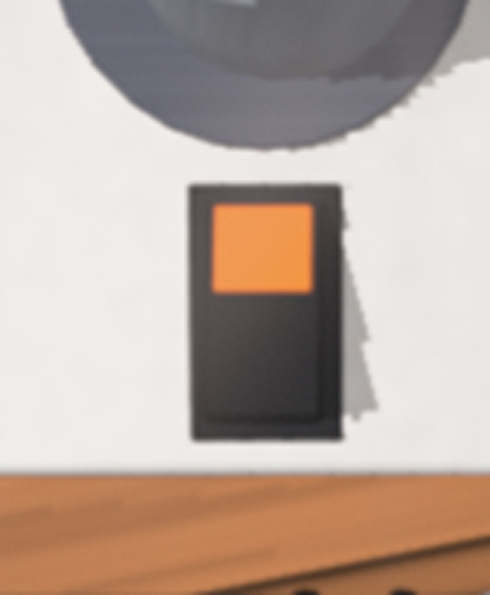

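View pics/t5.png

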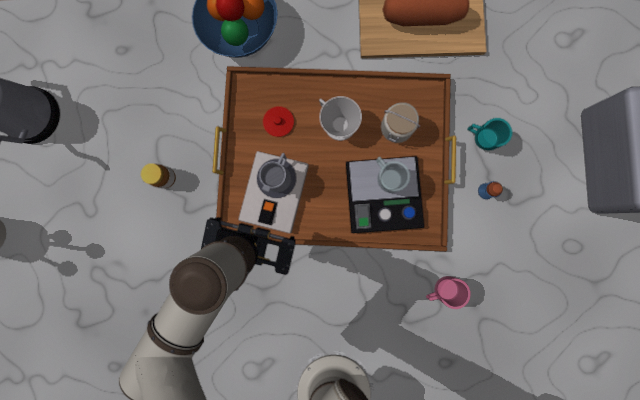

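The orange half is down: the paddle's shadow is now widest at the robot end. The green half is still down, and nothing else has shifted in the top view. Handing in.

```bash
python3 - <<'E'
import cv2,numpy as np
a=cv2.imread('pics/top0.png')[60:225,135:520].astype(int);b=cv2.imread('pics/t5.png')[60:225,135:520].astype(int)
d=(abs(a-b).max(2)>40);ys,xs=np.nonzero(d);print(d.sum(),(xs.min()+135,xs.max()+135,ys.min()+60,ys.max()+60) if d.any() else '')
from station import *
s=sense();print(s['time_s'],s['wrist_force'],abs(s['joint_velocities']).max())
print(finish_job())
E
```

```text
160 (np.int64(206), np.int64(279), np.int64(201), np.int64(224))
10.925 [ 0.86916319 -0.09066271 -0.42988096] 1.615520911370014
the job is handed in; nothing more can be done
None
```

I pressed the three controls in order and handed the job in at about 11 s of the 42 s allowed. `finish_job` gives no verdict, so these are my own checks:

- **Scale on:** I pressed the green half until it stopped hard, with the fingertip at about 44 mm and up to 33 N. A close wrist picture then showed that half down, and it was still down at the end.
- **Zero key:** I pressed the white key onto its stop (fingertip edge at about 41.5 mm, 18 N) and let it go. I did not check its return close up. The blue key was never approached.
- **Warmer on:** I pressed the orange half until it stopped at 47.2 mm with 24 N. The wrist picture shows that half down, with the shadow now at the robot end.
- **Everything else:** comparing the top pictures from the start and the end, the only differences lie by the warmer's rocker and the gripper, at columns 206–279, rows 201–224. The mug, jug and other items had not moved in the picture. The arm ended clear of everything, with a wrist force of about 1 N.

**What went wrong:** on the first approach to the warmer, joint 5 came near its range limit (-11.7° against -9.14°) and the tool drifted off line. I backed off before touching anything, reduced the tilt to 10° and approached again. The side picture taken at the end was saved but not examined.

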